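Shut the reader and chord the two start keys

TASK

Start the dish reader: first push its lid fully shut, then press the two large keys of the start box down together, as far as they go, keep both down for about three seconds and let both go. Never press one large key without the other, and do not press the small key. Only touch and push: do not pick up or shift the start box, and leave the other things on the bench alone.

Things in the scene. Friction and masses are not known exactly. Their poses are not given: they have to be found in the camera images.
- reader: The dish reader: white housing 190 (along its x) x 170 (y) mm, 50 mm high, fixed to the bench, with a petri dish in its well and a grey lid. Origin: centre of its underside. Its x axis points from the front (the lid's free edge) to the back (the hinge), z up. It stands left or right of the middle and faces roughly to the robot.
- lid (a joint): Hinge angle of the reader's lid (rad): 0 shut, larger is more open (stop at 1.2); at the start about 0.6 to 1.0. The lid is a plate 158 mm long from the hinge side to its free edge, 164 mm wide and 12 mm thick. It stays where it is left (stiff hinge: about 0.5 to 1.5 N near the free edge moves it, and it does not spring back). It opens upward, free edge towards the robot, so pushing its outer face forward to the robot and down shuts it.
- lid_hinge (a point): Middle of the lid's hinge axis: 73 mm behind the reader's origin along its x, 56 mm above the bench; the axis runs along the reader's y. It lies in the mid-thickness of the lid.
- lid_edge (a point): Point on the lid's outer (upper) face, in the middle, at its free edge: 160 mm from the hinge axis along the lid and 6 mm outward from its mid-thickness (shut: 62 mm above the bench). A small tab sticks out a further 12 mm there.
- start_box: The start box: loose, about 1.5 kg, grey, 105 (its x) x 145 (y) mm, its deck 42 mm above the bench. Origin: centre of its underside, z up; x points away from the robot roughly, y to the left. On it two large round keys side by side along its y, and one small round key.
- key_left_top (a point): Centre of the top face of the large left key, 26 mm in diameter, at x = -10, y = +30 mm from the box's origin, 66 mm above the bench when up; the collar round it is 42 mm in diameter, its top 12 mm under the raised key's top. Moves with the key.
- key_right_top (a point): The same for the large right key, at x = -10, y = -30 mm: the two keys' centres lie 60 mm apart.
- key_left (a joint): How far the large left key is pressed (m): 0 up, 0.008 fully down. It starts to move at about 1.5 N, is fully down at 5 N, and springs back.
- key_right (a joint): The same for the large right key.
- key_small (a joint): How far the small key (12 mm in diameter, at x = +33, y = 0 mm on the box, top 61 mm above the bench) is pressed (m): 0 up, 0.003 down.
- beaker_mid: Small glass beaker, 48 mm wide, 53 high, between the two devices. Leave alone.
- bung: Dark rubber stopper, 33 mm wide, 26 high, near the middle. Leave alone.
- pen: Red and black marker pen, 136 mm long, lying along x at the left side. Leave alone.
- white_tape: Roll of white tape, 80 mm wide, 19 high, at the right side. Leave alone.
- dish: Petri dish, 63 mm wide, 14 high, at the right side. Leave alone.
- beaker_side: Glass beaker, 62 mm wide, 73 high, at the left side. Leave alone.

How it is judged:
By the outcome, as a careful person would: the job done as asked, in the order asked, and still so for the second after the job is handed in, with the robot touching nothing.
It also fails if it takes over 54 s, if anything falls off the work surface, if the arm or the gripper's body presses on something with over 40 N, if the wrist force passes 120 N, or if a joint passes its speed limit or range.

ROBOT

A 6-joint arm with a two-finger parallel gripper is mounted at the origin on a cart in front of the work surface, level with it; the furniture and walls round the work are solid. World frame = base frame: x ahead of the robot, y to its left, z up, the work surface at z = 0. Lengths are in m, angles in rad, forces in N, time in s.
With the tool pointing down it reaches from about 0.375 to 0.9 m from the base axis. Payload 3.1 kg.
Tool frame: the origin (TCP) lies midway between the tips of the shut fingers; the grasp point (between the pads) lies 19 mm behind it (bot.grip_depth is the distance from the TCP to the grasp point, in m); z points along the fingers, y is the line along which they close (so a half turn about z gives the same grasp; the last joint's range is limited). The gripper opens to 87 mm and grips with 3 to 60 N. Pads are 19 mm wide; open, the fingers measure 117 mm over their backs; the gripper's body (75 mm by 190 mm) begins 51 mm behind the grasp point.
Start: joints at [1.143, 0.527, 1.433, -0, 1.181, -0.178], TCP at [0.154, 0.606, 0.223] pointing down, gripper open.
Joint ranges: [-3.08, 3.08], [-0.75, 2.2], [0.22, 2.44], [-1.43, 4.57], [0, 2.65], [-2.85, 2.85]. Speed limits (rad/s): [2.79, 2.79, 3.14, 3.14, 3.14, 3.14].

INTERFACE

Orientations are given as a unit quaternion [w, x, y, z].
In Python, from rig import bot gives the robot as it stands. The module is installed in compiled form; this text tells all that it offers.
- The arm moves only by the tool move_arm, never from a script. Its argument "steps" is a list that holds one entry, the list of rows, each a list of 4 numbers: the shift along the tool's x, y, z each as a share of 40 cm, from -1 to 1, then the turn about the tool's z as a share of 45 degrees, from -1 to 1. In form: [[[x, y, z, yaw], ...]]. A call has 1 to 5 rows; each row is the pose to reach, as a shift and turn from the pose commanded when the call began, along the tool's axes at that moment; what a row does not reach only later rows make up. A row lasts 1/8 s, in which the tool goes at most 62.5 mm and 10.7 degrees, less where a joint would pass 70% of its speed; a pose out of reach is approached as far as the arm can. A call with a number of a shift or a turn outside -1 to 1 is refused whole. A call with a gripper value outside its range is refused whole. "jaw" is the opening, from 0 (shut) to 1 (fully open), set as the call begins (left out, the last holds). The fingers move at their own pace and stop on an object; "newtons" is the grip in N (left out, the last holds). Time passes only in rows, so rows that repeat a pose let the fingers close. It gives the time, the measured TCP pose, the force, the opening and the grip force at its end, in the units of the state.
- bot.get_state(): the state, without advancing time (a new reading comes with each control period).
- bot.camera(name): name is "side" or "top" or "wrist"; returns a dict with "color" (400x640x3 uint8, red, green, blue), "fx", "fy", "cx", "cy" (pixels), "k1" (the pictures are not rectified: a ray, as slopes to the right and down, at radius r is drawn at 1 + k1 r^2 times it, then the intrinsics apply), "position" and "rotation" of the camera in the world; the wrist camera has in their place "mount" (4x4, takes a point from camera to tool coordinates, whose origin is the TCP and whose axes are the flange's). Camera axes: x right, y down, z forward; pixel columns grow to the right and rows downward; lengths in m; the calibration is good to about 2 mm. A picture is of the moment at which its call begins: read the wrist's pose just before it. There is no depth.
- bot.finish_job(): hands the job in; it is judged then, once.
The state is a dict: "time": time; "qpos": joint angles; "qvel": joint speeds; "tau": joint torques, N m; "tcp_pos": TCP position; "tool_rot": TCP orientation; "ft_force": force on the tool from outside, world axes, zero at the start; "wrist_torque": the same for the moment, N m; "width": opening from 0.0 (shut) to 1.0 (fully open); "grip_force": force on a finger pad.
Only numpy, scipy, OpenCV 4.12 (cv2) and the standard library are available. Lean on these libraries where they do the work, as an engineer would, in place of code of your own. Each camera call takes 0.05 s, during which the arm holds its last target. There are 200 camera calls.

## Working session

There is one attempt and no reset: what is moved stays moved. The work goes in short steps, Python scripts to look and compute and a tool call to move; the robot and the scene stay as the last step left them, time stands still between calls to the robot, and variables do not carry over. Pictures are saved under pics/ and viewed, at most 10 in all, crops included, and the job is handed in when it is done.

Besides the shell and the picture viewer there is one more tool, called as name(argument=value, ...), one argument or row to a line, values as JSON. move_arm: Moves the arm, as the interface text tells. Its arguments: {"type":"object","properties":{"steps":{"type":"array"},"jaw":{"type":"number"},"newtons":{"type":"number"}},"required":["steps"]}

```bash
mkdir -p pics; cat > h.py <<'E'
import numpy as np, cv2
from rig import bot
def ray(c,uv,R=None,p=None):
    d=np.array([(uv[0]-c["cx"])/c["fx"],(uv[1]-c["cy"])/c["fy"]]);s=d.copy()
    for _ in range(20): s=d/(1+c["k1"]*(s@s))
    R=np.array(c["rotation"]) if R is None else R
    p=np.array(c["position"]) if p is None else p
    return p, R@np.array([s[0],s[1],1.])
def onz(c,uv,z):
    p,d=ray(c,uv); return p+d*(z-p[2])/d[2]
def proj(c,P):
    s=np.array(c["rotation"]).T@(np.array(P)-np.array(c["position"])); s=s[:2]/s[2]
    s=s*(1+c["k1"]*(s@s)); return np.array([s[0]*c["fx"]+c["cx"],s[1]*c["fy"]+c["cy"]])
def two(c1,u1,c2,u2):
    p,a=ray(c1,u1);q,b=ray(c2,u2)
    t=np.linalg.lstsq(np.c_[a,-b],q-p,rcond=None)[0]
    A=p+a*t[0];B=q+b*t[1];return (A+B)/2,np.linalg.norm(A-B)
E
python3 - <<'E'
from h import *
import pickle
s=bot.get_state();print(s)
for n in("top","side"):
    c=bot.camera(n);pickle.dump(c,open(n+".pkl","wb"));cv2.imwrite(f"pics/{n}0.png",c["color"][:,:,::-1])
    print(n,c["position"],c["rotation"],c["fx"],c["k1"])
E
```

```text
{'time': 0.0, 'qpos': array([ 1.14349284e+00,  5.28444970e-01,  1.43390331e+00, -5.62720582e-06,
        1.18140582e+00, -1.78498336e-01]), 'qvel': array([-0.00121938,  0.00086435, -0.00141681, -0.00034934, -0.00153744,
       -0.00136509]), 'tau': array([ 1.34028818e-05, -4.40042746e+01, -1.76590151e+01,  6.33536372e-02,
        5.83273871e-02, -1.83870620e-04]), 'tcp_pos': array([0.15356568, 0.60508066, 0.22158435]), 'tool_rot': array([-3.19886158e-04,  1.24080812e-01,  9.92271527e-01, -1.03230048e-03]), 'ft_force': array([-0.08369127,  0.07418425,  0.71843774]), 'wrist_torque': array([-0.0101149 , -0.02076552, -0.0068728 ]), 'grip_force': 0.0, 'width': 0.9990289945576905}
top [ 0.36505752 -0.00976704  1.85401162] [ 0.03024282 -0.70221348  0.71055787 -0.03300176] 496.18754776268605 -0.02926179603381161
side [0.18613464 0.9854626  0.70370849] [ 0.07645083 -0.1340747   0.8581636  -0.48962688] 413.16064271840634 -0.031368042316005956
```

View pics/top0.png

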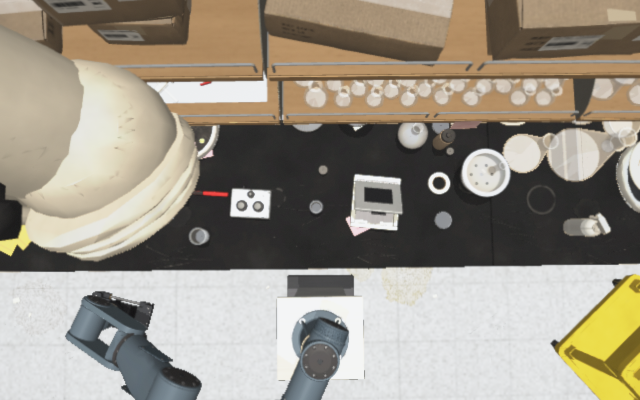

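View pics/side0.png

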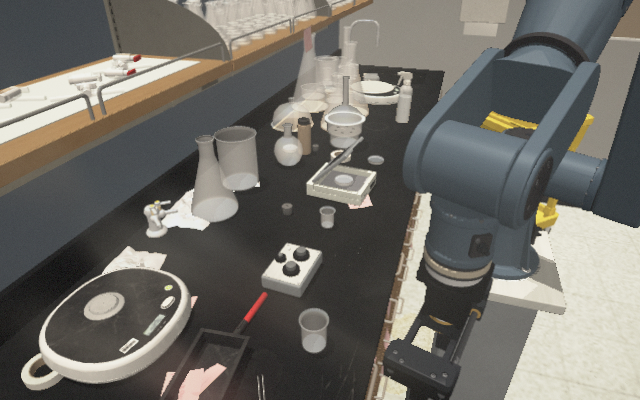

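Top view: start box at about (250,203) with large keys near (242,206) and (258,206) and the small key near (250,193); reader at about (376,202) with its lid open. The rotation comes as a quaternion, so I'll convert it and enlarge crops.

```bash
sed -i 's/np.array(c\["rotation"\])/RM(c["rotation"])/g; 2a from scipy.spatial.transform import Rotation as Ro\ndef RM(q): return Ro.from_quat(np.roll(np.array(q),-1)).as_matrix()' h.py
python3 - <<'E'
from h import *
import pickle
t=pickle.load(open("top.pkl","rb"));s=pickle.load(open("side.pkl","rb"))
a=cv2.resize(t["color"][170:240,220:420],None,fx=4,fy=4,interpolation=cv2.INTER_CUBIC)
b=cv2.resize(s["color"][130:210,295:395],None,fx=3.9,fy=3.9,interpolation=cv2.INTER_CUBIC)
d=cv2.resize(s["color"][232:302,250:350],None,fx=4,fy=4,interpolation=cv2.INTER_CUBIC)
o=np.zeros((595,800,3),np.uint8);o[:280,:800]=a;o[282:594,:390]=b;o[282:562,400:]=d
cv2.imwrite("pics/crop0.png",o[:,:,::-1])
for p in[(242,206),(258,206)]:print(onz(t,p,.066))
for n,c in(("t",t),("s",s)):print(n,proj(c,[.5,0,0]))
E
```

```text
[0.48277538 0.27409466 0.066     ]
[0.482109   0.21628965 0.066     ]
t [317.96587362 201.68675645]
s [320.81709396 221.53228461]
```

View pics/crop0.png

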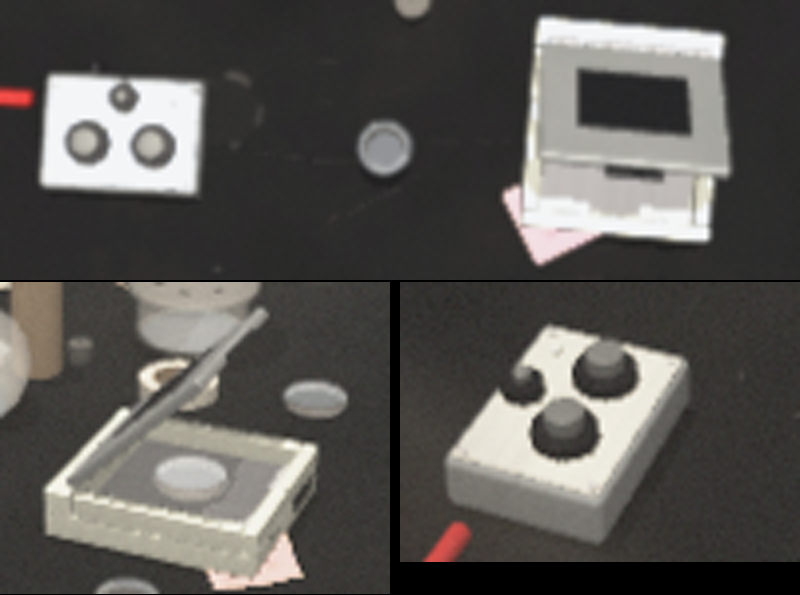

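The crop shows reader top corners at about (538,18),(724,36),(710,240),(522,225) in crop pixels, the lid's free edge from (535,155) to (728,175), and keys at (87,142),(152,146).

```bash
python3 - <<'E'
from h import *
import pickle
from scipy.optimize import least_squares
t=pickle.load(open("top.pkl","rb"));s=pickle.load(open("side.pkl","rb"))
f=lambda u:(u[0]/4+220-.375,u[1]/4+170-.375)
C=np.array([onz(t,f(u),.05) for u in[(538,18),(724,36),(710,240),(522,225)]])
print(C.round(4)); o=C.mean(0); v=(C[0]+C[1]-C[2]-C[3])[:2]; w=(C[0]+C[3]-C[1]-C[2])[:2]; 
yaw=np.arctan2(v[1],v[0]);yw=np.arctan2(w[1],w[0])-np.pi/2; print(o,yaw,yw,np.hypot(*v)/2,np.hypot(*w)/2)
yaw=(yaw+yw)/2;x=np.array([np.cos(yaw),np.sin(yaw),0]);y=np.array([-x[1],x[0],0]);z=np.array([0,0,1])
h=np.r_[o[:2],0]+.073*x+.056*z
E=lambda a,yy:h+yy*y+.158*(-x*np.cos(a)+z*np.sin(a))+.006*(x*np.sin(a)+z*np.cos(a))
for a in np.arange(.5,1.05,.1):
  print(round(a,1),[((proj(t,E(a,q))-[220,170]+.375)*4).round(0) for q in(.082,0,-.082)],[((proj(s,E(a,q))-[295,130])*3.9).round(0) for q in(.082,0,-.082)],E(a,0).round(3))
print("hinge",h)
K=[onz(t,f(u),.066) for u in[(87,142),(152,146)]];print(K,np.linalg.norm(K[0]-K[1]))
B=np.array([onz(t,f(u),.042) for u in[(48,75),(204,81),(198,194),(41,187)]]);print(B.round(4),B.mean(0))
K=[onz(s,(u[0]/4+150-.375,u[1]/4+232-.375-70.5),.066) for u in[(565,414),(604,354)]];print(K)
E
```

```text
[[ 0.596  -0.1339  0.05  ]
 [ 0.5775 -0.3041  0.05  ]
 [ 0.3913 -0.2865  0.05  ]
 [ 0.407  -0.116   0.05  ]]
[ 0.49294642 -0.21013397  0.05      ] -0.09404489526484638 -0.10011697646988438 0.1884994282757953 0.17122582830640448
0.5 [array([535., 186.]), array([629., 194.]), array([723., 202.])] [array([223., 142.]), array([256., 101.]), array([287.,  64.])] [ 0.43  -0.204  0.137]
0.6 [array([536., 175.]), array([632., 183.]), array([727., 191.])] [array([213., 125.]), array([247.,  85.]), array([278.,  48.])] [ 0.439 -0.205  0.15 ]
0.7 [array([538., 163.]), array([634., 171.]), array([730., 179.])] [array([202., 108.]), array([236.,  69.]), array([267.,  33.])] [ 0.449 -0.206  0.162]
0.8 [array([540., 149.]), array([637., 157.]), array([733., 165.])] [array([189.,  93.]), array([224.,  54.]), array([256.,  19.])] [ 0.46  -0.207  0.174]
0.9 [array([542., 134.]), array([639., 142.]), array([736., 150.])] [array([174.,  79.]), array([210.,  41.]), array([243.,   6.])] [ 0.473 -0.208  0.183]
1.0 [array([544., 117.]), array([641., 126.]), array([739., 134.])] [array([159.,  66.]), array([195.,  28.]), array([228.,  -6.])] [ 0.486 -0.209  0.192]
hinge [ 0.56560269 -0.21720975  0.056     ]
[array([0.48596699, 0.27636117, 0.066     ]), array([0.48167259, 0.21764427, 0.066     ])] 0.05887372934639567
[[0.5496 0.3162 0.042 ]
 [0.5424 0.173  0.042 ]
 [0.4389 0.1787 0.042 ]
 [0.4469 0.3222 0.042 ]] [0.4944468  0.24751088 0.042     ]
[array([0.48300912, 0.28628368, 0.066     ]), array([0.4806751 , 0.22560825, 0.066     ])]
```

Lid angle is about 0.73, its edge near (0.452,-0.206,0.166). The key midpoint is near (0.483,0.249) and the box yaw about -0.057. First I move over the box for a wrist view on the way to the lid.

```bash
cat > go.py <<'E'
import sys
from h import *
s=bot.get_state();R=RM(s["tool_rot"]);a=list(map(float,sys.argv[1:]))
d=R.T@(np.array(a[:3])-s["tcp_pos"]);y=np.arctan2(-R[0,1],R[1,1])
print("tcp",s["tcp_pos"].round(4),"yaw",y.round(4),"t",s["time"],"F",s["ft_force"].round(2),"w",s["width"])
print("row",(d/.4).round(4),((-(a[3]-y)/(np.pi/4)).round(4) if len(a)>3 else 0),"rows",np.linalg.norm(d)/.0625)
E
python3 go.py .44 .247 .27 -.057
```

```text
tcp [0.1536 0.6052 0.2217] yaw -0.2488 t 0.1 F [ 0.2   0.18 -0.08] w 0.9984329095592194
row [-0.9144 -0.6918 -0.1198] -0.2442 rows 7.37785013901078
```

move_arm(
  steps=[
    [[-0.914, -0.692, -0.12, -0.244], [-0.914, -0.692, -0.12, -0.244], [-0.914, -0.692, -0.12, -0.244], [-0.914, -0.692, -0.12, -0.244], [-0.914, -0.692, -0.12, -0.244]],
  ],
  jaw=0.52,
)

```text
time: 0.72
tcp_pos: [0.3477, 0.3625, 0.2549]
tool_rot: [-0.0, 0.028, 1.0, -0.0]
ft_force: [0.3, 0.4, -0.2]
width: 0.554
grip_force: 0.0
```

```bash
python3 go.py .44 .247 .27 -.057
```

```text
tcp [0.3477 0.3625 0.2549] yaw -0.0569 t 0.725 F [ 0.31  0.37 -0.22] w 0.5541266750733848
row [-0.2468 -0.2752 -0.0377] 0.0002 rows 2.3781196189708655
```

move_arm(
  steps=[
    [[-0.246, -0.274, -0.037, 0], [-0.246, -0.274, -0.037, 0], [-0.246, -0.274, -0.037, 0], [-0.246, -0.274, -0.037, 0], [-0.246, -0.274, -0.037, 0]],
  ],
)

```text
time: 1.35
tcp_pos: [0.4379, 0.2495, 0.2693]
tool_rot: [-0.001, 0.029, 1.0, 0.0]
ft_force: [0.3, 0.5, 0.1]
width: 0.522
grip_force: 0.0
```

```bash
python3 - <<'E'
from h import *
import pickle
s=bot.get_state();c=bot.camera("wrist");pickle.dump((s,c),open("w1.pkl","wb"))
print(s["tcp_pos"],s["ft_force"],s["width"],np.round(c["mount"],3),c["fx"])
cv2.imwrite("pics/w1.png",c["color"][:,:,::-1])
E
```

```text
[0.43785345 0.24949813 0.26928239] [0.28665396 0.5057319  0.14527785] 0.52228608977286 [[-0.002 -0.96  -0.28   0.076]
 [ 1.    -0.001 -0.001  0.001]
 [ 0.    -0.28   0.96  -0.163]
 [ 0.     0.     0.     1.   ]] 276.83365653365047
```

View pics/w1.png

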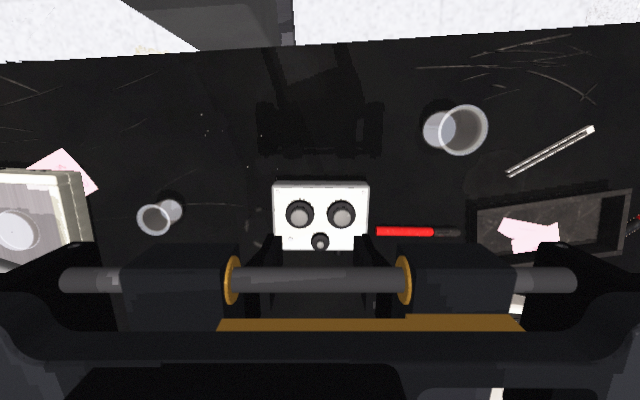

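Wrist view: box at (320,215), large keys at about (300,213) right and (342,213) left, small key at (320,241).

```bash
cat > keys.py <<'E'
import pickle,sys
from h import *
s,c=pickle.load(open(sys.argv[1],"rb"));zk=float(sys.argv[2]); x0,x1,y0,y1=map(int,sys.argv[3:7])
T=np.eye(4);T[:3,:3]=RM(s["tool_rot"]);T[:3,3]=s["tcp_pos"];M=T@np.array(c["mount"])
g=cv2.cvtColor(c["color"],cv2.COLOR_RGB2GRAY)[y0:y1,x0:x1]
m=((g>75)&(g<200)).astype(np.uint8)
n,l,st,ce=cv2.connectedComponentsWithStats(m,connectivity=4)
for i in range(1,n):
    if st[i,4]>60:
        u=ce[i]+[x0,y0];p,d=ray(c,u,M[:3,:3],M[:3,3]);print(u.round(1),st[i],(p+d*(zk-p[2])/d[2]).round(4))
E
python3 keys.py w1.pkl .066 283 360 195 230
```

```text
[298.7 217.5] [  7  14  18  18 251] [0.4846 0.2207 0.066 ]
[341.7 217.8] [ 50  15  18  17 244] [0.4887 0.2807 0.066 ]
```

Keys found at 60.1 mm apart, midpoint about (0.486,0.250), yaw -0.067. Now to the lid, with the fingers shut.

move_arm(
  steps=[
    [[0, -0.98, 0.02, 0], [0, -0.98, 0.02, 0], [0, -0.98, 0.02, 0], [0, -0.98, 0.02, 0], [0, -0.98, 0.02, 0]],
  ],
  jaw=0,
)

```text
time: 2.02
tcp_pos: [0.4206, -0.0632, 0.2634]
tool_rot: [0.0, 0.027, 1.0, 0.0]
ft_force: [0.0, -0.4, -0.2]
width: 0.052
grip_force: 0.0
```

```bash
python3 go.py .441 -.205 .215
```

```text
tcp [ 0.4206 -0.0632  0.2634] yaw -0.0545 t 2.025 F [ 0.01 -0.4  -0.17] w 0.05181364435543946
row [-0.0702 -0.3513  0.121 ] 0 rows 2.419868344837754
```

move_arm(
  steps=[
    [[-0.07, -0.35, 0.121, 0], [-0.07, -0.35, 0.121, 0], [-0.07, -0.35, 0.121, 0], [-0.07, -0.35, 0.121, 0]],
  ],
)

```text
time: 2.52
tcp_pos: [0.4409, -0.2039, 0.2142]
tool_rot: [-0.001, 0.029, 1.0, 0.001]
ft_force: [-0.1, 1.3, 0.2]
width: 0.004
grip_force: 0.0
```

```bash
python3 go.py .441 -.205 .12
python3 - <<'E'
from h import *
c=bot.camera("side")
cv2.imwrite("pics/s1.png",cv2.resize(c["color"][60:220,270:430],None,fx=3.5,fy=3.5,interpolation=cv2.INTER_CUBIC)[:,:,::-1])
E
```

```text
tcp [ 0.4409 -0.2039  0.2142] yaw -0.058 t 2.525 F [-0.1   1.28  0.15] w 0.003990921281572144
row [-0.0007 -0.0031  0.2355] 0 rows 1.5073968221565361
```

View pics/s1.png

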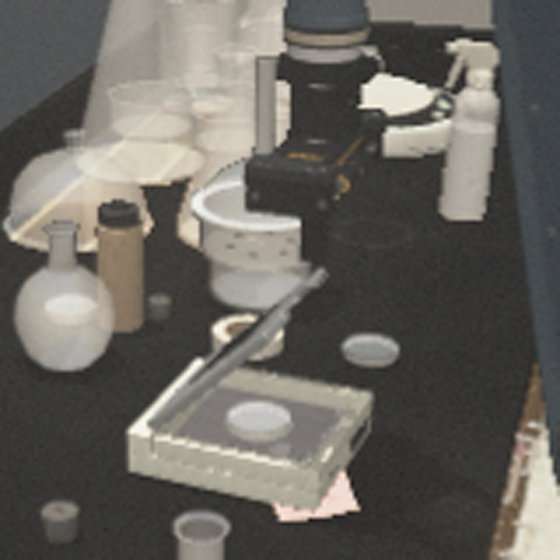

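Fingertips (about (315,250)) sit just above the lid's free edge (320,275). Pushing down in small rows.

move_arm(
  steps=[
    [[-0.02, 0, 0.05, 0], [-0.02, 0, 0.1, 0], [-0.02, 0, 0.14, 0], [-0.02, 0, 0.18, 0], [-0.02, 0, 0.22, 0]],
  ],
)

```text
time: 3.2
tcp_pos: [0.449, -0.2018, 0.1275]
tool_rot: [0.0, 0.027, 1.0, 0.0]
ft_force: [-0.0, -0.2, 1.4]
width: -0.001
grip_force: 0.4
```

move_arm(
  steps=[
    [[0, 0, 0.03, 0], [0, 0, 0.06, 0], [0, 0, 0.09, 0], [0, 0, 0.11, 0], [0, 0, 0.125, 0]],
  ],
)

```text
time: 3.82
tcp_pos: [0.4488, -0.2046, 0.0764]
tool_rot: [-0.0, 0.029, 1.0, 0.0]
ft_force: [0.1, -0.2, 1.7]
width: 0.009
grip_force: 0.3
```

```bash
python3 go.py .450 -.205 .06
```

```text
tcp [ 0.4488 -0.2046  0.0764] yaw -0.0574 t 3.825 F [ 0.11 -0.2   1.71] w 0.009038831123275479
row [-0.0032 -0.0009  0.0409] 0 rows 0.2628779125458647
```

Contact at about 1.5 N. Finishing the shut until the force rises.

move_arm(
  steps=[
    [[0, 0, 0.015, 0], [0, 0, 0.028, 0], [0, 0, 0.036, 0], [0, 0, 0.04, 0], [0, 0, 0.04, 0]],
  ],
)

```text
time: 4.45
tcp_pos: [0.4489, -0.2047, 0.0622]
tool_rot: [0.0, 0.028, 1.0, -0.0]
ft_force: [-2.1, 1.4, 13.1]
width: 0.004
grip_force: 6.0
```

Firm stop at z=0.062 (13 N): shut. Lift and check.

move_arm(
  steps=[
    [[0, 0, -0.04, 0], [0, 0, -0.15, 0], [0, 0, -0.3, 0], [0, 0, -0.4, 0], [0, 0, -0.4, 0]],
  ],
)

```text
time: 5.08
tcp_pos: [0.451, -0.206, 0.2243]
tool_rot: [0.004, 0.028, 1.0, -0.003]
ft_force: [0.1, 0.2, -0.7]
width: 0.006
grip_force: 0.0
```

move_arm(
  steps=[
    [[0, 0.9, 0, 0], [0, 0.9, 0, 0], [0, 0.9, 0, 0], [0, 0.9, 0, 0], [0, 0.9, 0, 0]],
  ],
  jaw=0.52,
)

```text
time: 5.7
tcp_pos: [0.4659, 0.1093, 0.2195]
tool_rot: [-0.001, 0.029, 1.0, -0.0]
ft_force: [0.5, -0.4, 0.8]
width: 0.472
grip_force: 0.0
```

```bash
python3 go.py .486 .250 .15 -.067
python3 - <<'E'
from h import *
o=np.zeros((400,760,3),np.uint8)
c=bot.camera("side");o[:,:380]=cv2.resize(c["color"][120:220,300:395],(380,400),interpolation=cv2.INTER_CUBIC)
c=bot.camera("top");o[:,380:]=cv2.resize(c["color"][155:255,325:420],(380,400),interpolation=cv2.INTER_CUBIC)
cv2.imwrite("pics/s2.png",o[:,:,::-1])
E
```

```text
tcp [0.4659 0.1093 0.2195] yaw -0.0575 t 5.7 F [ 0.54 -0.44  0.81] w 0.47198187441865724
row [-0.0303  0.3541  0.1737] 0.012 rows 2.531574248196707
```

View pics/s2.png

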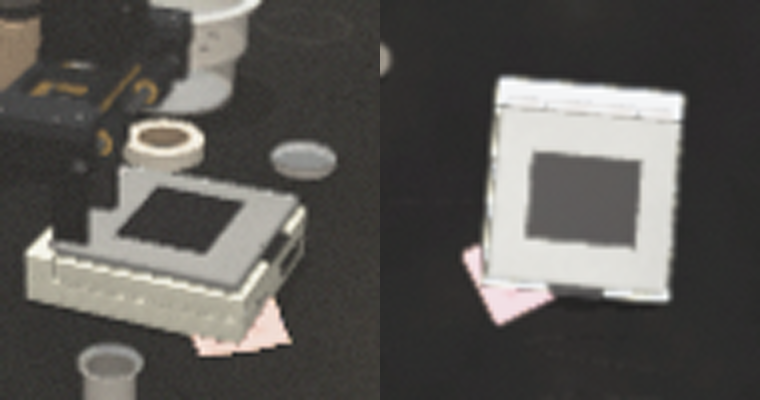

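The lid lies flat in both views, tab at the front (575,292): shut. Going above the keys.

move_arm(
  steps=[
    [[-0.03, 0.354, 0.1, 0.012], [-0.03, 0.354, 0.1, 0.012], [-0.03, 0.354, 0.16, 0.012], [-0.03, 0.354, 0.16, 0.012], [-0.03, 0.354, 0.16, 0.012]],
  ],
)

```text
time: 6.42
tcp_pos: [0.4866, 0.2469, 0.1565]
tool_rot: [-0.001, 0.034, 0.999, -0.0]
ft_force: [0.1, -0.9, 0.3]
width: 0.517
grip_force: 0.0
```

```bash
python3 go.py .486 .250 .074 -.067
python3 - <<'E'
from h import *
import pickle
s=bot.get_state();c=bot.camera("wrist");pickle.dump((s,c),open("w2.pkl","wb"))
a=cv2.resize(c["color"][180:330,220:420],None,fx=4,fy=4,interpolation=cv2.INTER_CUBIC)
cv2.imwrite("pics/w2.png",a[:,:,::-1])
E
```

```text
tcp [0.4866 0.2469 0.1565] yaw -0.0673 t 6.425 F [ 0.1  -0.95  0.33] w 0.517219398013464
row [0.0017 0.0079 0.2062] -0.0003 rows 1.3208877448695122
```

View pics/w2.png

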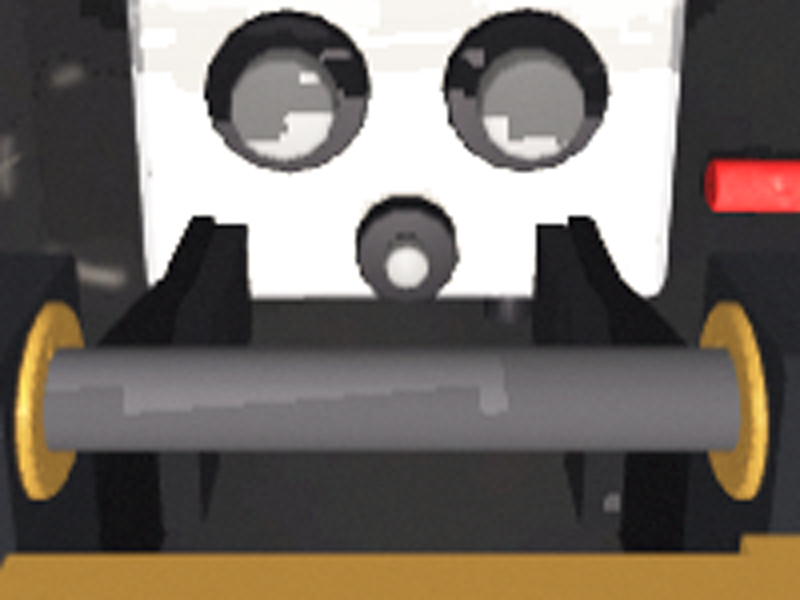

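Key tops at crop (282,105) and (533,105), fingertips at (220,225) and (565,225), thinner than assumed, so I'll open to about 0.6. Checking the keys from this nearer view.

```bash
sed -i 's/g<200/g<250/;s/g>75/g>95/' keys.py; python3 keys.py w2.pkl .066 272 310 185 225;python3 keys.py w2.pkl .066 335 370 185 225; python3 - <<'E'
import pickle
from h import *
s,c=pickle.load(open("w2.pkl","rb"))
T=np.eye(4);T[:3,:3]=RM(s["tool_rot"]);T[:3,3]=s["tcp_pos"];M=T@np.array(c["mount"])
for u in[(282,105),(533,105)]:
    p,d=ray(c,(220+u[0]/4-.4,180+u[1]/4-.4),M[:3,:3],M[:3,3]);print((p+d*(.066-p[2])/d[2]).round(4))
Mi=np.linalg.inv(np.array(c["mount"]))
for q in[(0,-.03,0),(0,.03,0),(0,-.0225,0),(0,.0225,0)]:
    P=(Mi@np.r_[q,1])[:3];print(q,[(c["fx"]*P[0]/P[2]+c["cx"]-220)*4,(c["fy"]*P[1]/P[2]+c["cy"]-180)*4])
E
```

```text
[292.1 207.3] [  6   8  32  28 631] [0.4848 0.2229 0.066 ]
[351.2 207.2] [  0   8  34  28 632] [0.4886 0.2793 0.066 ]
[0.4832 0.2212 0.066 ]
[0.4873 0.281  0.066 ]
(0, -0.03, 0) [np.float64(200.92736999849217), np.float64(271.7679296489972)]
(0, 0.03, 0) [np.float64(574.0996738762733), np.float64(271.3068816193452)]
(0, -0.0225, 0) [np.float64(247.5620139618759), np.float64(271.71031334015174)]
(0, 0.0225, 0) [np.float64(527.4412392701354), np.float64(271.3645273211249)]
```

move_arm(
  steps=[
    [[0.002, 0.003, 0.08, 0], [0.002, 0.003, 0.14, 0], [0.002, 0.003, 0.18, 0], [0.002, 0.003, 0.19, 0], [0.002, 0.003, 0.19, 0]],
  ],
  jaw=0.6,
)

```text
time: 7.1
tcp_pos: [0.4867, 0.2491, 0.0814]
tool_rot: [0.0, 0.034, 0.999, 0.0]
ft_force: [1.1, 0.6, 0.5]
width: 0.597
grip_force: 0.0
```

```bash
python3 go.py .4855 .251 .057 -.068
```

```text
tcp [0.4867 0.2491 0.0814] yaw -0.0671 t 7.1 F [1.05 0.64 0.47] w 0.5972265629745015
row [0.0033 0.0045 0.0611] 0.0012 rows 0.3925517472887681
```

move_arm(
  steps=[
    [[0.003, 0.005, 0.005, 0.001], [0.003, 0.005, 0.025, 0.001], [0.003, 0.005, 0.05, 0.001], [0.003, 0.005, 0.062, 0.001], [0.003, 0.005, 0.064, 0.001]],
  ],
)

```text
time: 7.72
tcp_pos: [0.4856, 0.2518, 0.0582]
tool_rot: [0.001, 0.033, 0.999, 0.0]
ft_force: [-4.5, -1.1, 29.4]
width: 0.6
grip_force: 14.7
```

Both at z=0.058 with a hard stop (29 N). Holding, eased very slightly.

move_arm(
  steps=[
    [[0, 0, -0.001, 0], [0, 0, -0.001, 0], [0, 0, -0.001, 0], [0, 0, -0.001, 0], [0, 0, -0.001, 0]],
  ],
)

```text
time: 8.35
tcp_pos: [0.4856, 0.2518, 0.0583]
tool_rot: [0.001, 0.033, 0.999, 0.0]
ft_force: [-4.5, -1.2, 22.4]
width: 0.603
grip_force: 11.0
```

```bash
python3 - <<'E'
from h import *
s=bot.get_state();print(s["ft_force"],s["wrist_torque"],s["time"],s["tcp_pos"])
c=bot.camera("side")
cv2.imwrite("pics/s3.png",cv2.resize(c["color"][220:310,240:360],None,fx=5,fy=5,interpolation=cv2.INTER_CUBIC)[:,:,::-1])
E
```

```text
[-4.4670017  -1.1518188  22.43699519] [-0.24257414  0.68427894  0.02318096] 8.35 [0.48561148 0.25176747 0.05828207]
```

View pics/s3.png

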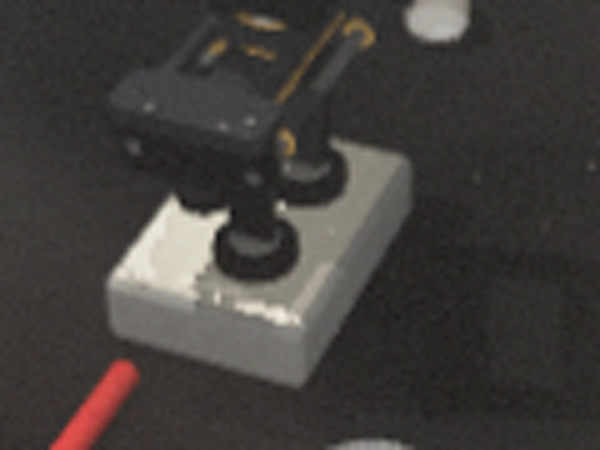

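Both fingertips stand on the two large keys ((255,235) and (312,170)), both pressed down; the box hasn't moved. Keep holding, then release.

move_arm(
  steps=[
    [[0, 0, 0, 0], [0, 0, 0, 0], [0, 0, 0, 0], [0, 0, 0, 0], [0, 0, 0, 0]],
  ],
)

```text
time: 9.02
tcp_pos: [0.4856, 0.2518, 0.0583]
tool_rot: [0.001, 0.033, 0.999, 0.0]
ft_force: [-3.2, -1.5, 22.5]
width: 0.601
grip_force: 11.0
```

move_arm(
  steps=[
    [[0, 0, 0, 0], [0, 0, 0, 0], [0, 0, 0, 0], [0, 0, 0, 0], [0, 0, 0, 0]],
  ],
)

```text
time: 9.65
tcp_pos: [0.4856, 0.2518, 0.0583]
tool_rot: [0.001, 0.033, 0.999, 0.0]
ft_force: [-4.6, -1.0, 22.0]
width: 0.597
grip_force: 11.0
```

move_arm(
  steps=[
    [[0, 0, 0, 0], [0, 0, 0, 0], [0, 0, 0, 0], [0, 0, 0, 0], [0, 0, 0, 0]],
  ],
)

```text
time: 10.28
tcp_pos: [0.4856, 0.2518, 0.0583]
tool_rot: [0.001, 0.033, 0.999, 0.0]
ft_force: [-3.6, 0.0, 22.5]
width: 0.597
grip_force: 11.0
```

move_arm(
  steps=[
    [[0, 0, 0, 0], [0, 0, -0.05, 0], [0, 0, -0.15, 0], [0, 0, -0.25, 0], [0, 0, -0.35, 0]],
  ],
)

```text
time: 10.9
tcp_pos: [0.4847, 0.2513, 0.1962]
tool_rot: [-0.001, 0.034, 0.999, -0.0]
ft_force: [0.9, 0.0, 0.0]
width: 0.601
grip_force: 0.0
```

move_arm(
  steps=[
    [[0, 0, 0, 0], [0, 0, 0, 0], [0, 0, 0, 0]],
  ],
)

```text
time: 11.28
tcp_pos: [0.4839, 0.251, 0.194]
tool_rot: [-0.002, 0.034, 0.999, -0.001]
ft_force: [-0.7, -0.0, 0.3]
width: 0.601
grip_force: 0.0
```

```bash
python3 - <<'E'
from h import *
import pickle
s=bot.get_state();print(s["ft_force"],s["time"],s["tcp_pos"])
o=np.zeros((400,800,3),np.uint8)
c=bot.camera("side");o[:,:400]=cv2.resize(c["color"][130:310,240:420],(400,400),interpolation=cv2.INTER_CUBIC)
c=bot.camera("wrist");pickle.dump((s,c),open("w3.pkl","wb"));o[:,400:]=cv2.resize(c["color"][150:290,250:390],(400,400),interpolation=cv2.INTER_CUBIC)
cv2.imwrite("pics/s4.png",o[:,:,::-1])
E
```

```text
[-0.74477259 -0.00183709  0.34756173] 11.275 [0.48387318 0.25104683 0.19395368]
```

View pics/s4.png

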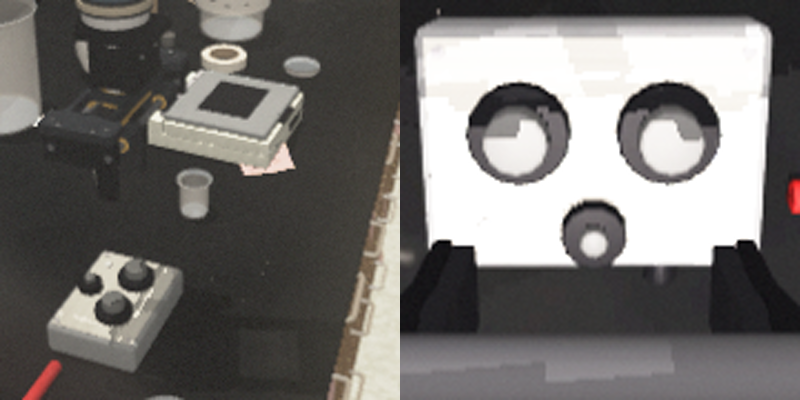

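The lid is still shut, both large keys are back up, the box is in its place and the arm is clear. Handing in.

```bash
python3 -c "
from rig import bot
print(bot.finish_job())"
```

```text
the job is handed in; nothing more can be done
None
```

I pushed the reader's lid fully shut, then pressed both large keys down together to their stop, held them for about 3 s and let both go. I handed the job in at about 11 s with the arm clear of everything; the hand-in returned no verdict.

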